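Vent the damp box

TASK

The damp box needs airing: take the small jar off its lid and stand it upright on the single white tile that lies flat by itself beside the box, leaving it there. Then pull the lid's front edge up by the knob until the sticky seal breaks free, without letting the lid fly wide open, and finish still holding the lid in the gripper, still, ajar with a gap of about 3 to 4 cm at its front edge. Leave everything else on the table where it is.

Things in the scene. Friction and masses are not known exactly. Their poses are not given: they have to be found in the camera images.
- jar_mid (a point): centre (half-way up) of the jar that starts on the lid: a small closed round glaze jar, 57 mm across, 68 mm high, about 0.18 to 0.36 kg; z axis up along the jar
- tile_top (a point): centre of the upper face of the one white tile that lies flat by itself beside the damp box, fixed on the table, and is to receive the jar: 98 mm along its x axis, 68 mm along its y axis, 8 mm thick (its upper face is 8 mm above the table)
- damp_box: damp box, an open grey plastic box fixed to the table, 200 mm along its x, 270 mm along its y, 95 mm high; origin at the centre of its underside, x axis points from the front (knob side) to the hinge side, away from the robot; the white lid covers it
- lid (a joint): hinge of the lid in rad: 0 shut, grows as the front edge rises (209 mm from the hinge line, so 0.17 rad is about 35 mm of gap). The rubber seal grips with about 13 N (11 to 17 N) upwards at the knob (weight of the lid included) and lets go for good within the first 7 mm of rise; after that only the lid's own weight (0.25 to 0.5 kg) pulls it shut again, it does not stay open by itself
- lid_knob (a point): centre of the head of the round black knob on the lid, 172 mm in front of the hinge line: head 34 mm across and 18 mm high, on a 20 mm neck; the head's centre is 29 mm above the lid's upper face; moves with the lid
- lid_hinge (a point): middle of the hinge line, along the box's y axis, 97 mm above the table at the rear edge of the box
- cones: bystander: a clay block with three pyrometric cones, 28x92x63 mm, loose
- rinse_cup: bystander: a cup with a handle, 79x107x86 mm, loose
- jar_brown: bystander: a larger glaze jar, 69 mm across, 85 mm high, loose
- tape_roll: bystander: a roll of masking tape lying flat, 90 mm across, 25 mm high, loose
- marker: bystander: a marker pen, 135 mm long, loose

How it is judged:
By the outcome, as a careful person would: the job done as asked, in the order asked, and still so for the second after the job is handed in, while the arm keeps its last pose, push and grip.
It also fails if it takes over 43 s, if anything falls off the work surface, if the arm or the gripper's body presses on something with over 40 N, if the wrist force passes 120 N, or if a joint passes its speed limit or range.

ROBOT

A 6-joint arm with a two-finger parallel gripper is mounted at the origin on a cart in front of the work surface, level with it; the furniture and walls round the work are solid. World frame = base frame: x ahead of the robot, y to its left, z up, the work surface at z = 0. Lengths are in m, angles in rad, forces in N, time in s.
With the tool pointing down it reaches from about 0.275 to 0.875 m from the base axis. Payload 12.5 kg.
Tool frame: the origin (TCP) lies at the very end of the fingers, on their centre line; the grasp point (between the pads) lies 19 mm behind it; z points along the fingers, y is the line along which they close (so a half turn about z gives the same grasp; the last joint's range is limited). The gripper opens to 85 mm and grips with 20 to 120 N. Pads are 22 mm wide; open, the fingers measure 114 mm over their backs; the gripper's body (76 mm by 85 mm) begins 54 mm behind the grasp point. The pads swing forward as they close: fully open they stand 13 mm farther back than shut.
Start: joints at [1.097, 0.351, 1.652, -0, 1.139, -0.085], TCP at [0.208, 0.509, 0.231] pointing down, gripper open.
Joint ranges: [-2.75, 2.75], [-0.79, 2.1], [0.01, 2.65], [-1.57, 4.71], [0.07, 3.14], [-2.87, 2.87]. Speed limits (rad/s): [2.22, 2.22, 2.79, 3.14, 3.14, 3.14].

INTERFACE

Orientations are given as a unit quaternion [x, y, z, w].
In Python, from station import manip, get_image, ticket gives the robot as it stands.
- The arm moves only by the tool move_arm, never from a script. Its argument "motion" is a list of rows, each a list of 7 numbers: the shift along the world's x, y, z in units of 40 mm (1.0 is 40 mm), then the turn, a rotation vector about the world's x, y, z in units of 6 degrees (1.0 is 6 degrees), then the finger opening in mm, from 0 to 85.4. A call has 1 to 20 rows; each row shifts and turns the commanded pose from where the row before left it; what a row does not reach is not made up. A row lasts 1/10 s, in which the tool goes at most 50 mm and 8.59 degrees, less where a joint would pass 70% of its speed; a pose out of reach is approached as far as the arm can. A call is refused whole if a number of a shift passes 1 or a number of a turn 1, either way. A call with a gripper value outside its range is refused whole. The fingers move at their own pace and stop on an object; "grip_force" is the grip in N (left out, the last holds). Time passes only in rows, so rows that do not move let the fingers close. It gives the time, the measured TCP pose, the force, the opening and the grip force at its end, in the units of the state.
- manip.get_state(): the state, without advancing time (a new reading comes with each control period).
- get_image(name): name is "side" or "top"; returns a dict with "img" (384x512x3 uint8, blue, green, red), "fx", "fy", "cx", "cy" (pixels), "xyz" and "rotation" of the camera in the world. Camera axes: x right, y up, looking along -z (the intrinsics and any distortion apply to the point x, -y, -z); pixel columns grow to the right and rows downward; lengths in m; the calibration is good to about 2 mm. A picture is of the moment at which its call begins. There is no depth.
- ticket.close_job(): hands the job in; it is judged then, once.
The state is a dict: "time_s": time; "joint_positions": joint angles; "qvel": joint speeds; "joint_torque": joint torques, N m; "tcp_pos": TCP position; "tool_rot": TCP orientation; "ft_force": force on the tool from outside, world axes, zero at the start; "ft_torque": the same for the moment, N m; "grip_width": finger opening in m; "finger_force": force on a finger pad.
Only numpy, scipy, OpenCV 4.12 (cv2) and the standard library are available. Lean on these libraries where they do the work, as an engineer would, in place of code of your own. Each camera call takes 0.05 s, during which the arm holds its last target. There are 200 camera calls.

## Working session

There is one attempt and no reset: what is moved stays moved. The work goes in short steps, Python scripts to look and compute and a tool call to move; the robot and the scene stay as the last step left them, time stands still between calls to the robot, and variables do not carry over. Pictures are saved under pics/ and viewed, at most 10 in all, crops included, and the job is handed in when it is done.

Besides the shell and the picture viewer there is one more tool, called as a command line: name --pt "numbers of a row" for each row, then --argument value for the rest. move_arm: Moves the arm, as the interface text tells. Its arguments: {"type":"object","properties":{"motion":{"type":"array","items":{"type":"array","items":{"type":"number"}}},"grip_force":{"type":"number"}},"required":["motion"]}

```bash
mkdir -p pics
cat > h.py <<'E'
import numpy as np, cv2
from station import manip, get_image, ticket
def ray(c,u,v):
    R=np.array(c["rotation"]).reshape(3,3)
    d=R@np.array([(u-c["cx"])/c["fx"],-(v-c["cy"])/c["fy"],-1.0])
    return np.array(c["xyz"]),d
def onplane(c,u,v,z):
    o,d=ray(c,u,v); return o+d*(z-o[2])/d[2]
def proj(c,p):
    R=np.array(c["rotation"]).reshape(3,3); q=R.T@(np.array(p)-np.array(c["xyz"]))
    return c["cx"]+c["fx"]*q[0]/-q[2], c["cy"]-c["fy"]*q[1]/-q[2]
E
python3 - <<'E'
from h import *
for n in("top","side"):
    c=get_image(n); cv2.imwrite(f"pics/{n}0.png",c["img"])
    print(n,{k:np.round(np.array(v),4).tolist() for k,v in c.items() if k!="img"})
s=manip.get_state(); print({k:np.round(np.array(v),3).tolist() for k,v in s.items()})
E
```

```text
top {'fx': 373.716, 'fy': 373.716, 'cx': 260.1836, 'cy': 188.0089, 'xyz': [0.3313, -0.0697, 1.148], 'rotation': [-0.061, 0.0686, 0.7087, -0.6995]}
side {'fx': 396.0098, 'fy': 396.0098, 'cx': 257.9518, 'cy': 183.7829, 'xyz': [0.3581, -1.0594, 0.8277], 'rotation': [0.4508, -0.0441, -0.0719, 0.8886]}
{'time_s': 0.1, 'joint_positions': [1.097, 0.351, 1.652, -0.0, 1.139, -0.085], 'qvel': [-0.001, -0.002, -0.003, 0.0, -0.002, -0.0], 'joint_torque': [0.0, -50.683, -29.188, -0.0, 0.003, 0.0], 'tcp_pos': [0.208, 0.509, 0.231], 'tool_rot': [0.193, 0.981, -0.0, -0.0], 'ft_force': [-0.147, 0.061, 0.655], 'ft_torque': [0.023, 0.037, 0.031], 'finger_force': 0.0, 'grip_width': 0.086}
```

View pics/top0.png

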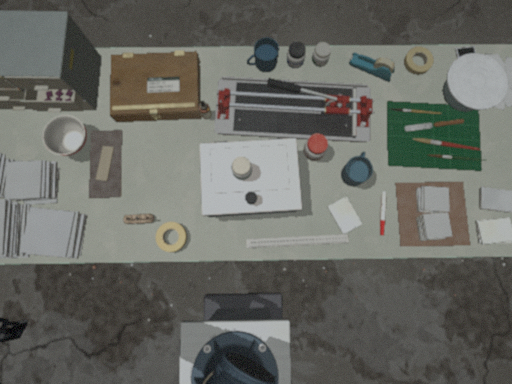

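View pics/side0.png

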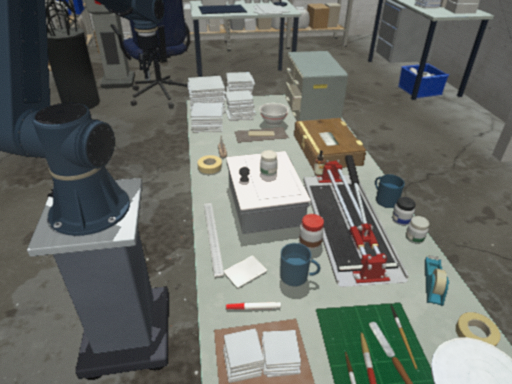

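The top view shows the jar at about (242,167), the knob at (251,198), the tile at (345,215) and the box at about (250,178). In the side view they are at (268,162), (244,174) and (245,271). Next I refine these with masks.

```bash
cat > h.py <<'E'
import numpy as np, cv2
from scipy.spatial.transform import Rotation as Rot
from station import manip, get_image, ticket
def ray(c,u,v):
    R=Rot.from_quat(c["rotation"]).as_matrix()
    return np.array(c["xyz"]),R@np.array([(u-c["cx"])/c["fx"],-(v-c["cy"])/c["fy"],-1.0])
def onplane(c,u,v,z):
    o,d=ray(c,u,v); return o+d*(z-o[2])/d[2]
def cross(a,b):
    (o1,d1),(o2,d2)=a,b
    d1=d1/np.linalg.norm(d1); d2=d2/np.linalg.norm(d2)
    t=np.linalg.lstsq(np.c_[d1,-d2],o2-o1,rcond=None)[0]
    p,q=o1+t[0]*d1,o2+t[1]*d2
    return (p+q)/2,np.linalg.norm(p-q)
def blob(m,u,v):
    """contour of the mask nearest to (u,v)"""
    cs,_=cv2.findContours(m.astype(np.uint8),cv2.RETR_EXTERNAL,cv2.CHAIN_APPROX_NONE)
    cs=[k for k in cs if cv2.contourArea(k)>15]
    return max(cs,key=lambda k:cv2.pointPolygonTest(k,(u,v),True))
E
python3 - <<'E'
from h import *
T=get_image("top"); S=get_image("side")
def box(img,x0,y0,x1,y1,s): return cv2.resize(img[y0:y1,x0:x1],None,fx=s,fy=s,interpolation=cv2.INTER_CUBIC)
cv2.imwrite("pics/crops.png",np.vstack([box(T["img"],190,130,390,260,4)[:, :800],]))
cv2.imwrite("pics/crops2.png",box(S["img"],190,140,350,300,3.7)[:600])
# knob: dark
k={}
for n,c,(u,v) in(("top",T,(251,198)),("side",S,(244,174))):
    g=cv2.cvtColor(c["img"],cv2.COLOR_BGR2GRAY); sub=np.zeros_like(g,bool); sub[v-12:v+13,u-12:u+13]=1
    b=blob((g<85)&sub,u,v); print(n,cv2.boundingRect(b),cv2.minEnclosingCircle(b)); k[n]=cv2.minEnclosingCircle(b)[0]
for z in(.12,.13): print("knob top plane",z,onplane(T,*k["top"],z))
print("knob",cross(ray(T,*k["top"]),ray(S,*k["side"])))
g=cv2.cvtColor(T["img"],cv2.COLOR_BGR2GRAY)
for th in(165,185,200):
  for nm,p,z in(("tile",(345,215),.008),("lid",(275,180),.099)):
    b=blob(g>th,*p); r=cv2.minAreaRect(b); q=cv2.boxPoints(r)
    P=np.array([onplane(T,*x,z) for x in q]); print(th,nm,r,P.mean(0).round(4),P[:,:2].round(4).tolist())
E
```

```text
top (246, 192, 11, 12) ((251.08489990234375, 197.6132049560547), 5.717194557189941)
side (240, 168, 9, 14) ((244.0, 174.38461303710938), 6.690637111663818)
knob top plane 0.12 [ 0.49511346 -0.05651246  0.12      ]
knob top plane 0.13 [ 0.4935195  -0.05664045  0.13      ]
knob (array([ 0.49426513, -0.05657172,  0.1247768 ]), np.float64(0.00017173062438748362))
165 tile ((344.5538330078125, 214.46923828125), (31.876924514770508, 20.837831497192383), 60.2551155090332) [ 0.4574 -0.3413  0.008 ] [[0.4845, -0.2905], [0.5161, -0.3482], [0.4298, -0.3919], [0.3991, -0.3347]]
165 lid ((249.3089599609375, 175.82989501953125), (70.96781158447266, 98.76172637939453), 86.68222045898438) [ 0.5637 -0.052   0.099 ] [[0.6608, 0.0971], [0.675, -0.1912], [0.4658, -0.1962], [0.4532, 0.0821]]Traceback (most recent call last):
  File "<stdin>", line 16, in <module>
  File "h.py", line 19, in blob
    return max(cs,key=lambda k:cv2.pointPolygonTest(k,(u,v),True))
ValueError: max() iterable argument is empty
```

View pics/crops.png

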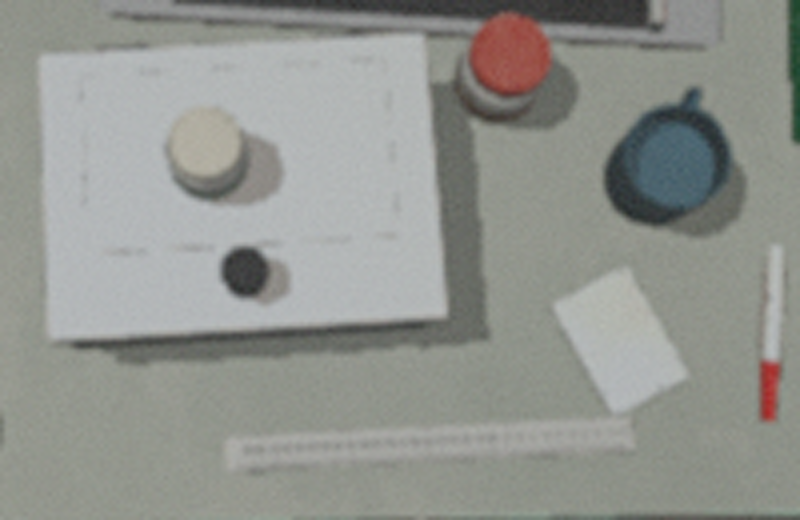

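View pics/crops2.png

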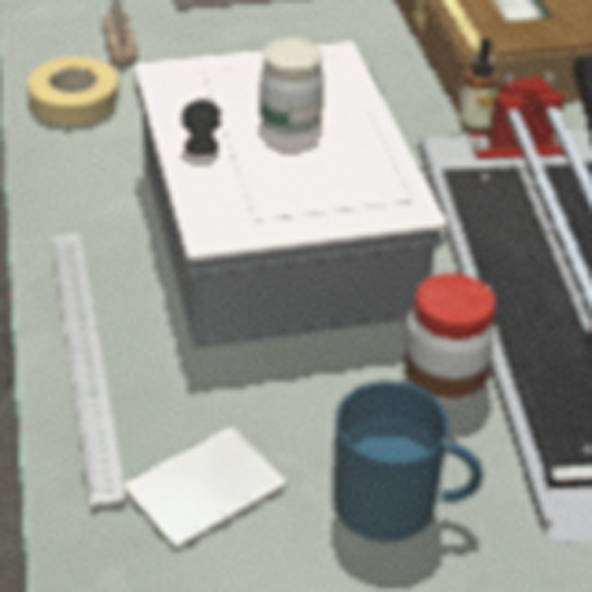

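The crops show clean edges. In the top crop the jar cap is at (207,145), the knob at (245,272), and the tile corners are (626,267),(688,376),(617,413),(554,306). The jar cap top is at (292,56) in the side crop.

Run:
```python
from h import *
T=get_image("top"); S=get_image("side")
t=lambda x,y:((x+.5)/4-.5+190,(y+.5)/4-.5+130)
s=lambda x,y:((x+.5)/3.7-.5+190,(y+.5)/3.7-.5+140)
print("jar top",cross(ray(T,*t(207,145)),ray(S,*s(292,56))),onplane(T,*t(207,145),.168))
print("knob",cross(ray(T,*t(245,272)),ray(S,*s(202,114))),onplane(T,*t(245,272),.132))
L=np.array([onplane(T,*t(*p),.1) for p in[(39,56),(425,34),(446,316),(50,338)]]);print("lid",L.round(4).tolist(),L.mean(0))
for a,b in((0,1),(3,2),(3,0),(2,1)): d=L[b]-L[a]; print(np.degrees(np.arctan2(d[1],d[0])),np.linalg.norm(d))
P=np.array([onplane(T,*t(*p),.008) for p in[(626,267),(688,376),(617,413),(554,306)]]);print("tile",P.round(4).tolist(),P.mean(0))
Q=np.array([onplane(S,*s(*p),.008) for p in[(232,429),(284,484),(178,545),(126,486)]]);print("tile S",Q.round(4).tolist(),Q.mean(0))
print("cup rim",onplane(T,*t(678,163),.086))
R=Rot.from_quat(manip.get_state()["tool_rot"]).as_matrix(); print(R.round(3).tolist())
```

```text
jar top (array([ 0.57409226, -0.03205143,  0.17370153]), np.float64(0.0021797157584561738)) [ 0.57438546 -0.03178321  0.168     ]
knob (array([ 0.49356896, -0.05621967,  0.13903154]), np.float64(0.002992458023228508)) [ 0.49317503 -0.05608837  0.132     ]
lid [[0.6593, 0.0928, 0.1], [0.673, -0.189, 0.1], [0.465, -0.1974, 0.1], [0.453, 0.0818, 0.1]] [ 0.56258053 -0.05295145  0.1       ]
-87.22460589028069 0.28212202568946504
-87.53398045326743 0.27941910411789583
3.0407057741647647 0.20657256561719714
2.293408637273939 0.20808645898065892
tile [[0.5132, -0.3494, 0.008], [0.4283, -0.3921, 0.008], [0.4009, -0.3362, 0.008], [0.4835, -0.2921, 0.008]] [ 0.45646494 -0.34243994  0.008     ]
tile S [[0.4842, -0.2896, 0.008], [0.5132, -0.3493, 0.008], [0.4297, -0.3925, 0.008], [0.3992, -0.3333, 0.008]] [ 0.45655096 -0.34115812  0.008     ]
cup rim [ 0.57721899 -0.37262744  0.086     ]
[[-0.925, 0.379, -0.0], [0.379, 0.925, -0.0], [0.0, -0.0, -1.0]]
```

move_arm --pt "0.2 -0.5 0.1 0 0 0.2 85" --pt "0.5 -0.8 0.1 0 0 0.25 85" --pt "0.56 -0.8 0.1 0 0 0.25 85" --pt "0.56 -0.8 0.1 0 0 0.25 85" --pt "0.56 -0.8 0.1 0 0 0.25 85" --pt "0.56 -0.8 0.0 0 0 0.25 85" --pt "0.56 -0.8 0 0 0 0.25 85" --pt "0.56 -0.8 0 0 0 0.25 85" --pt "0.56 -0.8 0 0 0 0.25 85" --pt "0.56 -0.8 0 0 0 0.25 85" --pt "0.56 -0.8 0 0 0 0.25 85" --pt "0.56 -0.8 0 0 0 0.25 85" --pt "0.56 -0.8 0 0 0 0.25 85" --pt "0.56 -0.8 0 0 0 0.25 85" --pt "0.56 -0.8 0 0 0 0.25 85" --pt "0.56 -0.8 0 0 0 0.25 85" --pt "0.5 -0.8 0 0 0 0.2 85" --pt "0.12 -0.23 0 0 0 0 85" --pt "0 0 0 0 0 0 85" --grip_force 50

```text
time_s: 2.2
tcp_pos: [0.575, -0.0332, 0.2509]
tool_rot: [-0.022, 1.0, 0.0, -0.0]
ft_force: [-0.8, 0.1, 0.6]
grip_width: 0.085
finger_force: 0.0
```

move_arm --pt "0 0.03 -0.6 0 0 0 85" --pt "0 0 -0.8 0 0 0 85" --pt "0 0 -0.8 0 0 0 85" --pt "0 0 -0.6 0 0 0 85" --pt "0 0 -0.4 0 0 0 85" --pt "0 0 -0.1 0 0 0 85" --pt "0 0 0 0 0 0 60" --pt "0 0 0 0 0 0 45" --pt "0 0 0 0 0 0 40" --pt "0 0 0 0 0 0 40" --pt "0 0 0 0 0 0 40" --pt "0 0 0 0 0 0 40" --grip_force 50

```text
time_s: 3.4
tcp_pos: [0.5754, -0.0307, 0.1207]
tool_rot: [-0.023, 1.0, 0.0, 0.001]
ft_force: [-1.7, 3.3, 6.2]
grip_width: 0.0552
finger_force: 52.6
```

move_arm --pt "0 0 0.2 0 0 0 40" --pt "0 0 0.4 0 0 0 40" --pt "0 0 0.7 0 0 0 40" --pt "0 0 0.7 0 0 0 40" --pt "0 0 0.7 0 0 0 40" --pt "0 0 0.2 0 0 0 40" --pt "0 0 0 0 0 0 40" --pt "0 0 0 0 0 0 40"

```text
time_s: 4.2
tcp_pos: [0.5743, -0.031, 0.234]
tool_rot: [-0.023, 1.0, 0.0, -0.001]
ft_force: [0.6, 1.0, -2.0]
grip_width: 0.0555
finger_force: 53.4
```

Run:
```python
from h import *
S=get_image("side"); s=manip.get_state(); print(s["tcp_pos"],s["grip_width"],s["ft_force"])
cv2.imwrite("pics/lift.png",cv2.resize(S["img"][90:290,180:350],None,fx=3,fy=3))
```

```text
[ 0.57419286 -0.03100152  0.23375224] 0.05480418274481301 [-0.02633687  0.73859387 -1.84777898]
```

View pics/lift.png

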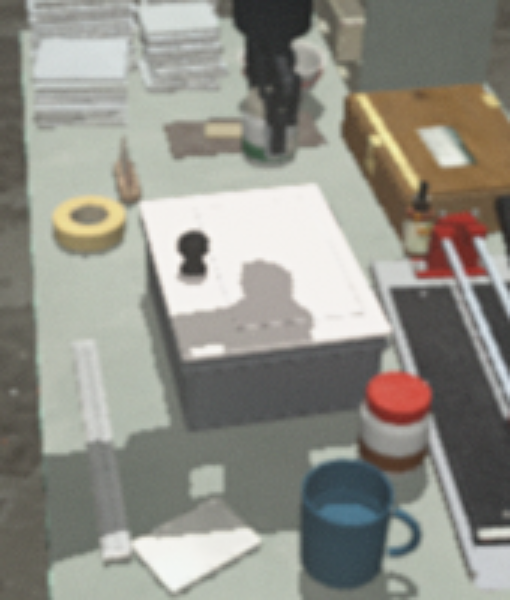

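The side crop shows the jar held clear of the lid, with its lower body around columns 242–297 (row 145 of the crop). I'll estimate its offset from the TCP.

Run:
```python
from h import *
S=get_image("side");T=get_image("top")
for u in(242,297,269.5):
    o,d=ray(S,(u+.5)/3-.5+180,(145+.5)/3-.5+90); k=(-.032-o[1])/d[1]; print(u,o+k*d)
# bottom front edge of jar
o,d=ray(S,(270)/3+180,(164)/3+90); k=(-.06-o[1])/d[1]; print("bottom front",o+k*d)
```

```text
242 [ 0.54810807 -0.032       0.23573835]
297 [ 0.60476785 -0.032       0.23111328]
269.5 [ 0.57630983 -0.032       0.23343627]
bottom front [ 0.57259561 -0.06        0.22677613]
```

move_arm --pt "-0.2 -0.5 0 0 0 0 40" --pt "-0.3 -0.8 0 0 0 0 40" --pt "-0.3 -0.8 0 0 0 0 40" --pt "-0.3 -0.8 0 0 0 0 40" --pt "-0.3 -0.8 0 0 0 0 40" --pt "-0.3 -0.8 0 0 0 0 40" --pt "-0.3 -0.8 0 0 0 0 40" --pt "-0.3 -0.8 0 0 0 0 40" --pt "-0.3 -0.8 0 0 0 0 40" --pt "-0.24 -0.6 0 0 0 0 40" --pt "-0.1 -0.28 -0.4 0 0 0 40" --pt "0 0 -0.7 0 0 0 40" --pt "0 0 -0.8 0 0 0 40" --pt "0 0 -0.8 0 0 0 40" --pt "0 0 -0.7 0 0 0 40" --pt "0 0 -0.5 0 0 0 40" --pt "0 0 -0.3 0 0 0 40" --pt "0 0 0 0 0 0 40" --pt "0 0 0 0 0 0 40"

```text
time_s: 6.25
tcp_pos: [0.4575, -0.3425, 0.0678]
tool_rot: [-0.023, 1.0, -0.0, 0.0]
ft_force: [-0.0, -0.5, -2.1]
grip_width: 0.0549
finger_force: 53.5
```

Run:
```python
from h import *
S=get_image("side"); s=manip.get_state(); print(s["tcp_pos"],s["grip_width"],s["ft_force"])
cv2.imwrite("pics/place.png",cv2.resize(S["img"][150:310,180:350],None,fx=3.5,fy=3.5))
```

```text
[ 0.4577224  -0.34263862  0.06820541] 0.055183983624276296 [ 0.31454477 -0.97270421 -2.89449085]
```

View pics/place.png

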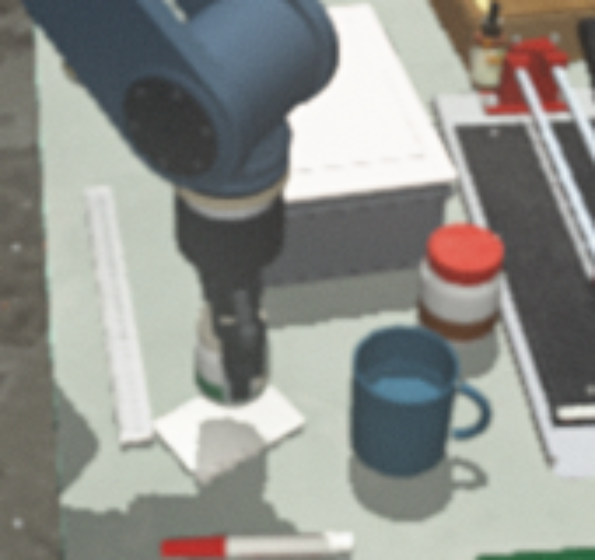

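The jar is upright above the tile's centre, with its bottom near crop (232,404). I'll lower it until it touches.

move_arm --pt "0 0 -0.4 0 0 0 40" --pt "0 0 -0.3 0 0 0 40" --pt "0 0 -0.15 0 0 0 40" --pt "0 0 -0.1 0 0 0 40" --pt "0 0 0 0 0 0 40"

```text
time_s: 6.8
tcp_pos: [0.4572, -0.3422, 0.0291]
tool_rot: [-0.023, 1.0, 0.0, -0.0]
ft_force: [-0.0, 0.2, -2.0]
grip_width: 0.0551
finger_force: 53.5
```

move_arm --pt "0 0 -0.05 0 0 0 40" --pt "0 0 0 0 0 0 40"

```text
time_s: 7.0
tcp_pos: [0.4574, -0.3423, 0.0275]
tool_rot: [-0.023, 1.0, -0.0, 0.0]
ft_force: [0.3, -0.5, -2.1]
grip_width: 0.0549
finger_force: 53.5
```

move_arm --pt "0 0 -0.05 0 0 0 40" --pt "0 0 -0.05 0 0 0 40" --pt "0 0 0 0 0 0 40"

```text
time_s: 7.3
tcp_pos: [0.4571, -0.3422, 0.0231]
tool_rot: [-0.023, 1.0, 0.0, -0.0]
ft_force: [0.4, -0.2, -2.0]
grip_width: 0.0551
finger_force: 53.5
```

move_arm --pt "0 0 -0.05 0 0 0 40" --pt "0 0 0 0 0 0 40"

```text
time_s: 7.5
tcp_pos: [0.4574, -0.3424, 0.0218]
tool_rot: [-0.023, 1.0, -0.0, 0.0]
ft_force: [-3.2, 1.2, 5.1]
grip_width: 0.0553
finger_force: 54.0
```

move_arm --pt "0 0 -0.05 0 0 0 40" --pt "0 0 0 0 0 0 40"

```text
time_s: 7.7
tcp_pos: [0.4574, -0.3424, 0.0217]
tool_rot: [-0.023, 1.0, -0.0, 0.0]
ft_force: [-10.5, 7.5, 29.9]
grip_width: 0.0551
finger_force: 56.6
```

move_arm --pt "0 0 0.045 0 0 0 40" --pt "0 0 0 0 0 0 40" --pt "0 0 0 0 0 0 60" --pt "0 0 0 0 0 0 70" --pt "0 0 0 0 0 0 85" --pt "0 0 0 0 0 0 85" --pt "0 0 0 0 0 0 85"

```text
time_s: 8.4
tcp_pos: [0.4573, -0.3422, 0.021]
tool_rot: [-0.023, 1.0, 0.0, -0.0]
ft_force: [0.6, 0.2, 0.3]
grip_width: 0.0851
finger_force: 0.0
```

move_arm --pt "0 0 0.2 0 0 0 85" --pt "0 0 0.5 0 0 0 85" --pt "0 0 0.8 0 0 0 85" --pt "0 0 0.9 0 0 0 85" --pt "0 0 0.9 0 0 0 85" --pt "0 0 0.9 0 0 0 85" --pt "0 0.3 0.5 0 0 0 85" --pt "0.1 0.6 0 0 0 0 85" --pt "0.1 0.8 0 0 0 0 85" --pt "0.1 0.8 0 0 0 0 85" --pt "0.1 0.8 0 0 0 0 85" --pt "0.1 0.8 0 0 0 0 85" --pt "0.1 0.8 0 0 0 0 85" --pt "0.1 0.8 0 0 0 0 80" --pt "0.1 0.8 0 0 0 0 75" --pt "0.06 0.4 0 0 0 0 70" --pt "0 0 0 0 0 0 60" --pt "0 0 0 0 0 0 60"

```text
time_s: 10.2
tcp_pos: [0.4917, -0.0664, 0.2095]
tool_rot: [-0.023, 1.0, -0.0, 0.0]
ft_force: [-0.1, 0.4, -0.7]
grip_width: 0.0599
finger_force: 0.0
```

Run:
```python
from h import *
S=get_image("side"); T=get_image("top"); s=manip.get_state(); print(s["tcp_pos"],s["grip_width"],s["ft_force"])
a=cv2.resize(S["img"][150:300,190:340],None,fx=2.66,fy=2.66); b=cv2.resize(T["img"][130:260,240:400],None,fx=2.5,fy=3.07)
h=min(a.shape[0],b.shape[0]); cv2.imwrite("pics/after.png",np.hstack([a[:h,:400],b[:h]]))
```

```text
[ 0.49159786 -0.06700403  0.20929532] 0.06000649738849024 [-0.12839422 -0.45766678  0.06565394]
```

View pics/after.png

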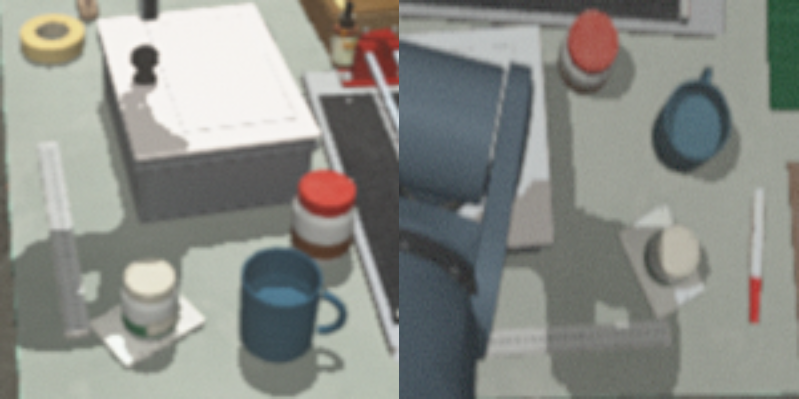

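The jar stands upright, centred on the tile (left panel about (150,300), right panel about (672,252)). The other things look unmoved. Now I go down on the knob.

move_arm --pt "0.05 0.27 -0.3 0 0 0 60" --pt "0 0 -0.6 0 0 0 60" --pt "0 0 -0.6 0 0 0 60" --pt "0 0 -0.5 0 0 0 60" --pt "0 0 -0.3 0 0 0 60" --pt "0 0 -0.1 0 0 0 60" --pt "0 0 0 0 0 0 60"

```text
time_s: 11.0
tcp_pos: [0.4936, -0.0554, 0.1128]
tool_rot: [-0.023, 1.0, 0.0, -0.0]
ft_force: [0.8, 0.6, 0.2]
grip_width: 0.0598
finger_force: 0.0
```

move_arm --pt "0 0 0 0 0 0 45" --pt "0 0 0 0 0 0 38" --pt "0 0 0 0 0 0 30" --pt "0 0 0 0 0 0 25" --pt "0 0 0 0 0 0 25" --grip_force 80

```text
time_s: 11.5
tcp_pos: [0.494, -0.0533, 0.1145]
tool_rot: [-0.022, 1.0, 0.002, 0.001]
ft_force: [-2.4, 19.8, 14.5]
grip_width: 0.0311
finger_force: 77.9
```

move_arm --pt "0 0.05 0.04 0 0 0 25" --pt "0 0 0 0 0 0 25" --pt "0.003 0 0.025 0 0.055 0 25" --pt "0.003 0 0.025 0 0.055 0 25" --pt "0.003 0 0.025 0 0.055 0 25" --pt "0.003 0 0.025 0 0.055 0 25" --pt "0.003 0 0.025 0 0.055 0 25" --pt "0.003 0 0.025 0 0.055 0 25" --pt "0.003 0 0.025 0 0.055 0 25" --pt "0.003 0 0.025 0 0.055 0 25" --pt "0 0 0 0 0 0 25"

```text
time_s: 12.6
tcp_pos: [0.495, -0.0531, 0.1228]
tool_rot: [-0.023, 0.999, 0.001, -0.023]
ft_force: [3.2, 5.4, -1.7]
grip_width: 0.031
finger_force: 82.5
```

move_arm --pt "0.006 0 0.032 -0.003 0.074 0 25" --pt "0.006 0 0.032 -0.003 0.074 0 25" --pt "0.006 0 0.032 -0.003 0.074 0 25" --pt "0.006 0 0.032 -0.003 0.074 0 25" --pt "0.007 0 0.032 -0.003 0.074 0 25" --pt "0.007 0 0.032 -0.003 0.074 0 25" --pt "0.007 0 0.032 -0.003 0.074 0 25" --pt "0.007 0 0.032 -0.003 0.074 0 25" --pt "0.007 0 0.032 -0.003 0.074 0 25" --pt "0.007 0 0.032 -0.003 0.074 0 25" --pt "0.007 0 0.032 -0.003 0.074 0 25" --pt "0.007 0 0.032 -0.003 0.074 0 25" --pt "0.008 0 0.032 -0.003 0.074 0 25" --pt "0.008 0 0.032 -0.003 0.074 0 25" --pt "0.008 0 0.032 -0.003 0.074 0 25" --pt "0.008 0 0.032 -0.003 0.074 0 25" --pt "0 0 0 0 0 0 25" --pt "0 0 0 0 0 0 25" --pt "0 0 0 0 0 0 25"

```text
time_s: 14.5
tcp_pos: [0.4991, -0.0529, 0.143]
tool_rot: [-0.023, 0.996, 0.0, -0.085]
ft_force: [2.0, 5.3, -3.4]
grip_width: 0.0309
finger_force: 82.4
```

Run:
```python
from h import *
S=get_image("side"); T=get_image("top"); s=manip.get_state(); print(s["tcp_pos"],s["tool_rot"],s["grip_width"],s["ft_force"])
cv2.imwrite("pics/ajar.png",cv2.resize(S["img"][120:300,190:350],None,fx=3.3,fy=3.3))
```

```text
[ 0.49913533 -0.05287792  0.14300039] [-2.24769112e-02  9.96133348e-01  1.50435869e-04 -8.49300879e-02] 0.03103462780087866 [ 2.38886357  5.62206428 -3.50667962]
```

View pics/ajar.png

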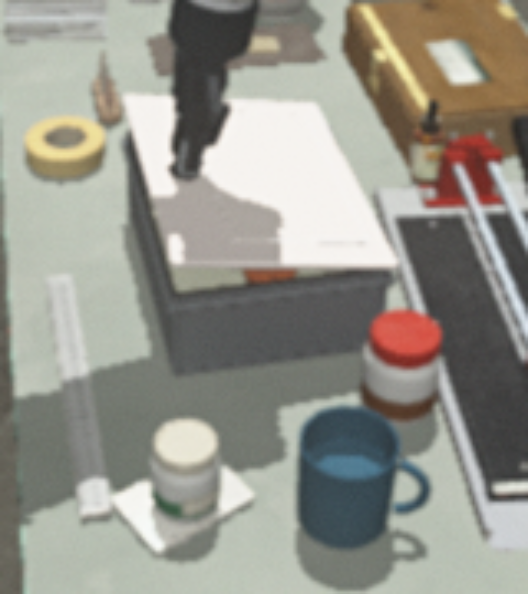

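The lid is held ajar, with the wedge gap visible at crop (170–390, 265–300). The TCP rose 28.5 mm and tilted 0.17 rad, so the gap is about 35 mm, and the jar stands on the tile. Handing in.

```bash
python3 -c "
from station import ticket; print(ticket.close_job())"
```

```text
the job is handed in; nothing more can be done
None
```

The job is handed in: the jar stands upright on the tile, the seal is broken, and the gripper holds the lid still with a front gap of about 35 mm; the hand-in returned no verdict.

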